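# Bolt the mould hold-down on the vibrating table

## Robot

A 6-joint arm with a two-finger parallel gripper is mounted at the origin on a cart in front of the work surface, level with it; the furniture and walls round the work are solid. World frame = base frame: x ahead of the robot, y to its left, z up, the work surface at z = 0. Lengths are in m, angles in rad, forces in N, time in s.
With the tool pointing down it reaches from about 0.425 to 0.95 m from the base axis. Payload 14.7 kg.
Tool frame: the origin (TCP) lies midway between the tips of the shut fingers; the grasp point (between the pads) lies 19 mm behind it; x points along the fingers, y is the direction in which the jaws open and shut, and the axes are right-handed (so a half turn about x gives the same grasp; the last joint's range is limited). The gripper opens to 85 mm and grips with 20 to 120 N. Pads are 22 mm wide; open, the fingers measure 114 mm over their backs; the gripper's body (76 mm by 85 mm) begins 54 mm behind the grasp point. The pads swing forward as they close: fully open they stand 13 mm farther back than shut.
Start: joints at [-1.366, 0.48, 1.596, -0, 1.065, -0.047], TCP at [0.162, -0.629, 0.231] pointing down, gripper open.
Joint ranges: [-2.75, 2.75], [-0.82, 2.05], [0.23, 2.67], [-1.56, 4.7], [0.09, 2.69], [-2.92, 2.92]. Speed limits (rad/s): [1.89, 1.89, 2.39, 3.01, 3.01, 3.01].

## Interface

Orientations are given as [roll, pitch, yaw] about the fixed x, y, z axes, in that order (R = Rz(yaw) Ry(pitch) Rx(roll)).
In Python, from rig import arm gives the robot as it stands.
- The arm moves only by the tool carry_out, never from a script. Its argument "steps" is text: rows parted by semicolons, each of 7 numbers parted by spaces: the closure in counts, from 0 (fully open) to 255 (shut), then the shift along the tool's x, y, z in m, then the turn, a rotation vector about the tool's x, y, z in degrees. In form: hand dx dy dz ax ay az; .... A call has 1 to 5 rows; each row is the pose to reach, as a shift and turn from the pose measured when the call began, along the tool's axes at that moment; what a row does not reach only later rows make up. A row lasts 1/10 s, in which the tool goes at most 50 mm and 8.59 degrees, less where a joint would pass 70% of its speed; a pose out of reach is approached as far as the arm can. A call with a gripper value outside its range is refused whole. The fingers move at their own pace and stop on an object; the grip force is fixed at half the most. Time passes only in rows, so rows that repeat a pose let the fingers close. It gives the time, the measured TCP pose, the force and the opening at its end, in the units of the state.
- arm.state(): the state, without advancing time (a new reading comes with each control period).
- arm.snapshot(name): name is "side" or "top" or "wrist"; returns a dict with "image" (384x512x3 uint8, blue, green, red), "camera_matrix" (3x3 intrinsics, pixels), "world_to_cam" (4x4, takes a point from world to camera coordinates); the wrist camera has in their place "tool_from_camera" (4x4, takes a point from camera to tool coordinates, whose origin is the TCP and whose axes are the tool frame's). Camera axes: x right, y down, z forward; pixel columns grow to the right and rows downward; lengths in m; the calibration is good to about 2 mm. A picture is of the moment at which its call begins: read the wrist's pose just before it. There is no depth.
- arm.close_job(): hands the job in, once; it reports no verdict.
The state is a dict: "time_s": time; "joints": joint angles; "qvel": joint speeds; "joint_torque": joint torques, N m; "ee_pos": TCP position; "tool_rot": TCP orientation; "force": force on the tool from outside, world axes, zero at the start; "torque": the same for the moment, N m; "grip_width": opening from 0.0 (shut) to 1.0 (fully open).
Only numpy, scipy, OpenCV 4.12 (cv2) and the standard library are available. Lean on these libraries where they do the work, as an engineer would, in place of code of your own. Each camera call takes 0.05 s, during which the arm holds its last target. There are 200 camera calls.

## Task

Secure the cube mould on the vibrating table before it is run: press the hinged hold-down bar right down onto the mould, then lift the bolt handle out of its parking notch, slide the bolt through the loop on the bar until the handle meets the end stop, and drop the handle fully into the locking notch there. Do not force the handle against the barrel or its stop, and leave the things standing round the table alone.

Things in the scene. Friction and masses are not known exactly. Their poses are not given: they have to be found in the camera images.
- table: Grey vibrating table fixed to the bench, 140 x 372 mm, deck 64 mm high, a black two-gang cube mould standing on it; origin at its foot, 11 mm left of its centre. y = its long axis, about to the robot's left; z up. Hinge post at its left end, barrel bolt at its right end, hold-down bar between them over the mould.
- bar (a joint): Angle (rad) of the steel hold-down bar, 30 x 218 x 8 mm. 0 = on the mould (hard stop), grows as its free right-hand end rises; starts at 0.15 to 0.4. The pivot is stiff: the bar stays where left, about 5 N on its pad moves it. The loop on its free end (opening 20 mm wide, 20 mm high) lets the bolt in only when the bar is right down; it cannot be closed over a bolt already out.
- bar_pad (a point): Centre of the top of the round black rubber pad on the bar (34 mm across, 10 mm high): press here. In barrel's frame the bar's pivot is at y = 327, z = -13 mm (axis along x); this point is 120 mm from the pivot along the bar and 14 mm above it, so with the bar down it is at y = 207, z = +1 mm.
- barrel: Fixed steel tube, outer 25 mm, from y = -16 to +101 mm, at the table's right end. Origin on the bolt axis at the parked handle, 149 mm above the bench. y = the way the bolt slides to lock, z up, -x = the side the handle hangs to (towards the robot). Slot along the top; 12 mm wide notches at its ends on the -x side, the parking notch at y = 0. It and the collar bend beyond 20 N.
- lock_mid (a point): Point on the bolt axis at y = 63 mm in barrel's frame: midway in the range where the locking notch may be. That notch is cut in a collar (outer 33 mm, 53 mm long) clamped on the barrel as last set up, its middle anywhere from y = 46 to 80 mm, NOT measured: find it by feel. Its far wall is the end stop, met by a raised handle 2 mm past the notch's middle.
- bolt (a joint): How far the 14 mm steel bolt has slid along +y of barrel (m): 0 parked, 0.044 to 0.082 in the locking notch, depending on the collar. About 2 N of friction; stays where left. Its nose is 8 mm short of the bar's loop when parked.
- handle (a joint): Angle (rad) of the bolt handle about the bolt axis: 0 = down in a notch, 70 degrees (1.22 rad) forward of upright; 1.22 upright; 1.4 rearmost. Above 0.9 the bolt can slide. Turns freely: over a notch it falls to 0 by its weight, elsewhere it rests on the slot's side at 0.55 to 0.8; pushing the knob down there loads the barrel with some four times the push.
- knob (a point): Centre of the black ball (18 mm across) at the end of the handle, 48 mm from the bolt axis on a steel stem 8 mm thick. In barrel's frame it is at x = -0.048 sin(a), y = bolt, z = 0.048 cos(a), with a = 1.22 - handle.
- sample_tin: Bystander: round grey sample tin, 59 mm across, 38 mm high, loose on the bench left of the table; origin under its centre.
- sample_jar: Bystander: clear jar with a cream lid, 68 mm across, 104 mm high, loose on the bench right of the table; origin under its centre.
- scraper_block: Bystander: wooden block 40 x 110 x 28 mm, loose on the bench farther left; origin under its centre.

How it is judged:
On the way, in this order (a step that is already met when the one before it is completed fails the run):
1. the hold-down bar is right down on the mould (0.02 rad) while the bolt is still parked (value of joint bar below 0.02 rad and value of joint bolt below 0.006 m), for 0.2 s.
2. the bolt handle is lifted out of its parking notch, with the bar down (value of joint handle above 0.6 rad and value of joint bar below 0.02 rad).
3. the bolt is slid through the loop, with the bar down (value of joint bolt above 0.04 m and value of joint handle above 0.5 rad and value of joint bar below 0.02 rad).
At the end, for the whole second after the job is handed in: The bar lies on the mould (within 0.02 rad), the bolt is through its loop (slid more than 40 mm) and the handle is down in the locking notch (within 0.15 rad of fully down), at rest (value of joint bar below 0.02 rad and value of joint bolt above 0.04 m and value of joint handle below 0.15 rad and velocity of joint handle below 0.05 rad/s and velocity of joint bolt below 0.005 m/s); the robot touches nothing.
It fails at once if the barrel or its collar is loaded with more than 20 N (contact force between barrel and anything else above 20 N).
It fails at once if the sample tin is moved more than 20 mm (distance of sample_tin from where it was at the start of the episode above 0.02 m).
It fails at once if the sample jar is moved more than 20 mm (distance of sample_jar from where it was at the start of the episode above 0.02 m).
It fails at once if the wooden block is moved more than 20 mm (distance of scraper_block from where it was at the start of the episode above 0.02 m).
It also fails if it takes over 54 s, if anything falls off the work surface, if the arm or the gripper's body presses on something with over 40 N, if the wrist force passes 120 N, or if a joint passes its speed limit or range.

## Working session

There is one attempt and no reset: what is moved stays moved. The work goes in short steps, Python scripts to look and compute and a tool call to move; the robot and the scene stay as the last step left them, time stands still between calls to the robot, and variables do not carry over. Pictures are saved under pics/ and viewed, about 8 in all and at most 12, crops included, and the job is handed in when it is done.

Besides the shell and the picture viewer there is one more tool, called after "Request:" by a JSON object that holds its "api" and its "payload", one argument or row to a line. carry_out: Moves the arm, as the interface text tells. Its arguments: {"type":"object","properties":{"steps":{"type":"string"}},"required":["steps"]}

```bash
mkdir -p pics; ls
cat > h.py <<'E'
import numpy as np, cv2
from rig import arm
from scipy.spatial.transform import Rotation as R
def snap(n,f=None):
    s=arm.state(); d=arm.snapshot(n); 
    if f: cv2.imwrite('pics/'+f,d['image'])
    K=np.array(d['camera_matrix'])
    if n=='wrist':
        T=np.eye(4);T[:3,:3]=R.from_euler('xyz',s['tool_rot']).as_matrix() if len(s['tool_rot'])==3 else np.array(s['tool_rot']);T[:3,3]=s['ee_pos']
        W=np.linalg.inv(T@np.array(d['tool_from_camera']))
    else: W=np.array(d['world_to_cam'])
    return d['image'],K,W
def ray(K,W,u,v):
    C=np.linalg.inv(W); d=C[:3,:3]@np.linalg.inv(K)@np.array([u,v,1.]); return C[:3,3],d/np.linalg.norm(d)
def plane(K,W,u,v,z):
    o,d=ray(K,W,u,v); return o+d*(z-o[2])/d[2]
def tri(a,b):
    (o1,d1),(o2,d2)=a,b
    t=np.linalg.lstsq(np.c_[d1,-d2],o2-o1,rcond=None)[0]
    p,q=o1+d1*t[0],o2+d2*t[1]; return (p+q)/2,np.linalg.norm(p-q)
def proj(K,W,p):
    c=W[:3,:3]@np.array(p)+W[:3,3]; q=K@c; return q[:2]/q[2]
def st():
    s=arm.state(); print({k:np.round(s[k],4).tolist() for k in('time_s','joints','ee_pos','tool_rot','force','grip_width')})
E
python3 - <<'E'
from h import *
st()
for n in('side','top'):
    i,K,W=snap(n,n+'1.png'); print(n,K.round(1).tolist(),np.linalg.inv(W).round(3).tolist())
E
```

```text
pics
{'time_s': 0.0, 'joints': [-1.3656, 0.4808, 1.5969, 0.0, 1.0651, -0.0466], 'ee_pos': [0.1619, -0.6291, 0.2307], 'tool_rot': [-1.6218, 1.5696, 1.7715], 'force': [0.1075, 0.2392, -0.2645], 'grip_width': 1.0064}
side [[395.2, 0.0, 258.3], [0.0, 395.2, 198.5], [0.0, 0.0, 1.0]] [[-0.977, -0.125, 0.173, 0.294], [-0.212, 0.476, -0.853, 0.873], [0.024, -0.87, -0.492, 0.649], [0.0, 0.0, 0.0, 1.0]]
top [[464.0, 0.0, 253.4], [0.0, 464.0, 190.1], [0.0, 0.0, 1.0]] [[-0.01, -0.991, 0.135, 0.292], [-1.0, 0.01, -0.0, -0.062], [-0.001, -0.135, -0.991, 1.642], [0.0, 0.0, 0.0, 1.0]]
```

View pics/side1.png

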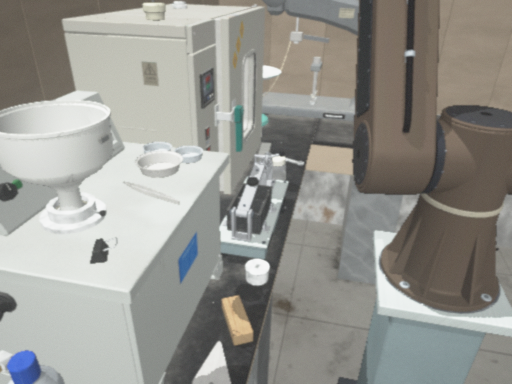

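View pics/top1.png

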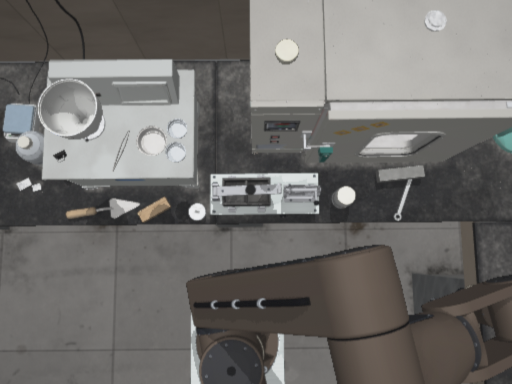

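The table lies at about (265,193) in the top view, with the pad at (250,189), the barrel at about (300,193), the jar at (344,197) and the tin at (197,211). I'll enlarge both views.

Run:
```python
from h import *
a=cv2.imread('pics/top1.png')[165:225,195:365]; b=cv2.imread('pics/side1.png')[140:260,210:320]
a=cv2.resize(a,None,fx=4.7,fy=4.7,interpolation=cv2.INTER_CUBIC); b=cv2.resize(b,None,fx=5,fy=5,interpolation=cv2.INTER_CUBIC)
cv2.imwrite('pics/a2.png',a);cv2.imwrite('pics/b2.png',b)
import pickle
T=snap('top');S=snap('side');pickle.dump((T[1:],S[1:]),open('cal.pkl','wb'))
for z,uv in((0.064,(210,214)),(0.064,(319,213)),(.064,(211,175)),(.064,(318,174)),(.16,(250,189)),(.104,(344,197)),(.038,(197,212))): print(uv,plane(*T[1:],*uv,z).round(3))
```

```text
(210, 214) [0.427 0.087 0.064]
(319, 213) [ 0.427 -0.285  0.064]
(211, 175) [0.562 0.084 0.064]
(318, 174) [ 0.562 -0.285  0.064]
(250, 189) [ 0.499 -0.051  0.16 ]
(344, 197) [ 0.476 -0.364  0.104]
(197, 212) [0.437 0.134 0.038]
```

View pics/a2.png

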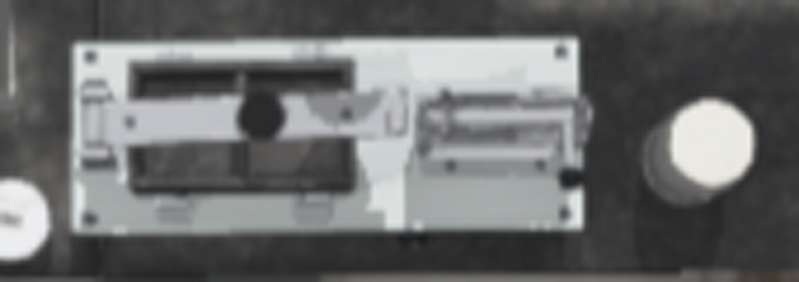

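View pics/b2.png

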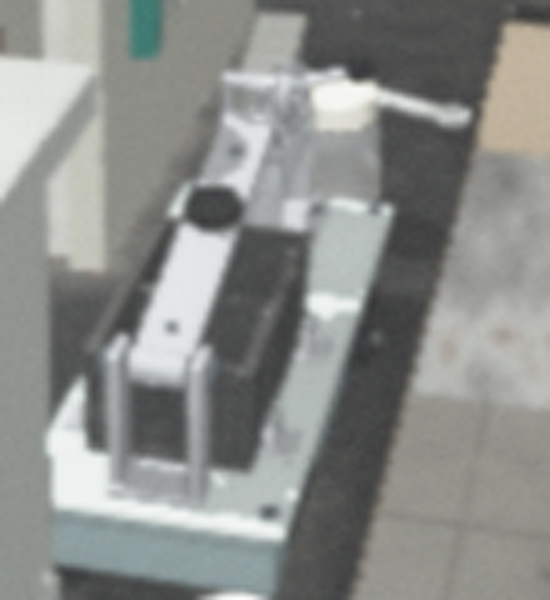

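The bar is raised, with the pad at top (250.7,189.5) and side (252.8,181.4). The knob hangs towards the robot at top (316.5,202.9). I'll triangulate these and work out the tool axes.

```bash
cat >> h.py <<'E'
def goal(p,yaw=0.0,rows=None):
    """print shift/turn in tool axes to reach TCP p, tool down, jaw (tool y) along table y turned by yaw"""
    s=arm.state(); A=R.from_euler('xyz',s['tool_rot']).as_matrix()
    c,n=np.cos(yaw),np.sin(yaw); best=None
    for sg in(1,-1):
        x=np.array([0,0,-1.]); y=sg*np.array([-n,c,0]); B=np.c_[x,y,np.cross(x,y)]
        w=R.from_matrix(A.T@B).as_rotvec(degrees=True)
        if best is None or np.linalg.norm(w)<np.linalg.norm(best): best=w
    print('shift',(A.T@(np.array(p)-s['ee_pos'])).round(4),'turn',best.round(2))
E
python3 - <<'E'
from h import *
import pickle
T,S=pickle.load(open('cal.pkl','rb'))
pad=tri(ray(*T,250.7,189.5),ray(*S,252.8,181.4)); print('pad',pad)
print('knob',plane(*T,316.5,202.9,.1655))
# table corners from crop
c=[plane(*T,u/4.7+195,v/4.7+165,.064) for u,v in((73,42),(577,37),(73,232),(583,229))]; print(np.round(c,4))
print(R.from_euler('xyz',arm.state()['tool_rot']).as_matrix().round(3))
goal([.45,-.05,.25])
I,K,W=snap('wrist')
print(K[0],np.linalg.inv(W).round(3), np.array(arm.snapshot('wrist')['tool_from_camera']).round(3))
E
```

```text
pad (array([ 0.49704592, -0.05315645,  0.16516718]), np.float64(0.0017453711851730612))
knob [ 0.45079893 -0.26345224  0.1655    ]
[[ 0.5657  0.0854  0.064 ]
 [ 0.5658 -0.2846  0.064 ]
 [ 0.4259  0.085   0.064 ]
 [ 0.4245 -0.2849  0.064 ]]
[[-0.     0.249 -0.968]
 [ 0.001 -0.968 -0.249]
 [-1.    -0.001 -0.   ]]
shift [-0.0187 -0.4892 -0.4233] turn [14.43  0.    0.04]
[315.60780178   0.         254.37184594] [[ 0.25  -0.928 -0.278  0.231]
 [-0.968 -0.24  -0.071 -0.613]
 [-0.001  0.287 -0.958  0.374]
 [ 0.     0.     0.     1.   ]] [[ 0.    -0.287  0.958 -0.144]
 [ 1.     0.001 -0.     0.001]
 [-0.001  0.958  0.287 -0.071]
 [ 0.     0.     0.     1.   ]]
```

Request:
{"api": "carry_out", "payload": {
  "steps": "255 -0.01 -0.034 -0.033 7 0 0; 255 -0.02 -0.068 -0.067 14.4 0 0; 255 -0.02 -0.102 -0.1 14.4 0 0; 255 -0.02 -0.135 -0.133 14.4 0 0; 255 -0.02 -0.169 -0.167 14.4 0 0"
}}

```text
time_s: 0.8
ee_pos: [0.2821, -0.4226, 0.2513]
tool_rot: [2.988, 1.571, -0.154]
force: [1.3, 0.0, -0.0]
grip_width: 0.143
```

```bash
python3 -c "
from h import *
st();goal([.497,-.054,.25])"
```

```text
{'time_s': 0.8, 'joints': [-1.0419, 0.2595, 1.8926, 0.0002, 0.9893, 0.5288], 'ee_pos': [0.2821, -0.4226, 0.2513], 'tool_rot': [2.988, 1.5705, -0.1536], 'force': [1.2632, 0.0075, -0.011], 'grip_width': 0.1428}
shift [ 0.0014 -0.3686 -0.2149] turn [-0.   -0.01 -0.  ]
```

Request:
{"api": "carry_out", "payload": {
  "steps": "255 0 -0.04 -0.024 0 0 0; 255 0 -0.08 -0.048 0 0 0; 255 0 -0.12 -0.072 0 0 0; 255 0 -0.16 -0.096 0 0 0; 255 0 -0.2 -0.12 0 0 0"
}}

```text
time_s: 1.3
ee_pos: [0.4028, -0.2209, 0.2516]
tool_rot: [2.715, 1.57, -0.427]
force: [1.1, 0.4, -1.0]
grip_width: 0.0
```

Request:
{"api": "carry_out", "payload": {
  "steps": "255 0 -0.04 -0.023 0 0 0; 255 0 -0.08 -0.046 0 0 0; 255 0 -0.12 -0.069 0 0 0; 255 0 -0.16 -0.09 0 0 0; 255 0 -0.16 -0.09 0 0 0"
}}

```text
time_s: 1.8
ee_pos: [0.4949, -0.0567, 0.2517]
tool_rot: [-2.895, 1.569, 0.25]
force: [0.6, -0.5, 0.4]
grip_width: 0.003
```

```bash
python3 -c "
from h import *
st();goal([.497,-.054,.18]);I,K,W=snap('wrist','w1.png')
print(proj(K,W,[.497,-.053,.167]),proj(K,W,[.496,-.263,.149]),proj(K,W,[.451,-.263,.1655]))"
```

```text
{'time_s': 1.8, 'joints': [-0.1756, 0.2438, 1.9139, 0.001, 0.982, 1.3908], 'ee_pos': [0.4949, -0.0567, 0.2517], 'tool_rot': [-2.8951, 1.5687, 0.2503], 'force': [0.6247, -0.5405, 0.4229], 'grip_width': 0.0025}
shift [ 0.0717 -0.0027 -0.002 ] turn [ 0.22 -0.12  0.03]
[247.40702244 195.7780012 ] [506.53855543 191.6703462 ] [509.25566883 251.2497373 ]
```

View pics/w1.png

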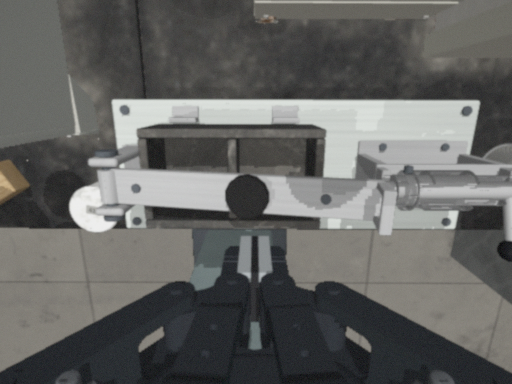

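The pad shows at (247,197), against a predicted (247,196). The knob shows at (507,250), against (509,251), so the positions agree. Next I press down on the pad.

Request:
{"api": "carry_out", "payload": {
  "steps": "255 0.035 -0.001 -0.001 0 0 0; 255 0.065 -0.002 -0.002 0 0 0; 255 0.073 -0.002 -0.002 0 0 0; 255 0.078 -0.002 -0.002 0 0 0; 255 0.083 -0.002 -0.002 0 0 0"
}}

```text
time_s: 2.35
ee_pos: [0.496, -0.0574, 0.1694]
tool_rot: [2.782, 1.569, -0.357]
force: [-2.6, -2.7, 5.3]
grip_width: 0.002
```

Request:
{"api": "carry_out", "payload": {
  "steps": "255 0.004 0 0 0 0 0; 255 0.007 0 0 0 0 0; 255 0.01 0 0 0 0 0; 255 0.01 0 0 0 0 0"
}}

```text
time_s: 2.75
ee_pos: [0.4968, -0.0582, 0.1606]
tool_rot: [2.808, 1.567, -0.331]
force: [0.1, 0.4, 0.7]
grip_width: 0.003
```

Request:
{"api": "carry_out", "payload": {
  "steps": "255 0.003 0 0 0 0 0; 255 0.006 0 0 0 0 0; 255 0.008 0 0 0 0 0"
}}

```text
time_s: 3.05
ee_pos: [0.4974, -0.0588, 0.1532]
tool_rot: [2.805, 1.565, -0.334]
force: [-1.6, -3.9, 4.6]
grip_width: -0.002
```

Request:
{"api": "carry_out", "payload": {
  "steps": "255 0.001 0 0 0 0 0; 255 0.002 0 0 0 0 0; 255 0.003 0 0 0 0 0"
}}

```text
time_s: 3.35
ee_pos: [0.4975, -0.0591, 0.1506]
tool_rot: [2.781, 1.565, -0.358]
force: [-1.9, -2.9, 6.2]
grip_width: 0.002
```

Request:
{"api": "carry_out", "payload": {
  "steps": "255 0.001 0 0 0 0 0; 255 0.002 0 0 0 0 0; 255 0.002 0 0 0 0 0"
}}

```text
time_s: 3.65
ee_pos: [0.4975, -0.0592, 0.1497]
tool_rot: [2.794, 1.564, -0.345]
force: [-6.9, -0.2, 23.3]
grip_width: -0.002
```

Request:
{"api": "carry_out", "payload": {
  "steps": "255 0.001 0 0 0 0 0; 255 0.002 0 0 0 0 0; 255 0.002 0 0 0 0 0"
}}

```text
time_s: 3.95
ee_pos: [0.4977, -0.0592, 0.1494]
tool_rot: [2.823, 1.563, -0.317]
force: [-12.2, 0.8, 38.7]
grip_width: -0.003
```

The bar has met its hard stop at z=0.1497, with force building to 39 N. I'll back off and go above the knob.

Request:
{"api": "carry_out", "payload": {
  "steps": "255 -0.03 0 0 0 0 0; 255 -0.07 0 0 0 0 0; 200 -0.09 0.04 0.01 0 0 0; 165 -0.09 0.088 0.022 0 0 0; 165 -0.09 0.135 0.034 0 0 0"
}}

```text
time_s: 4.45
ee_pos: [0.4635, -0.1955, 0.2408]
tool_rot: [2.802, 1.561, -0.336]
force: [0.5, -0.7, -0.3]
grip_width: 0.35
```

Request:
{"api": "carry_out", "payload": {
  "steps": "165 0 0.03 0.006 0 0 0; 165 0 0.045 0.008 0 0 0; 165 0 0.055 0.01 0 0 0; 165 0 0.055 0.01 0 0 0"
}}

```text
time_s: 4.85
ee_pos: [0.4538, -0.2508, 0.2408]
tool_rot: [2.818, 1.561, -0.321]
force: [0.3, 0.1, 0.3]
grip_width: 0.353
```

```bash
python3 -c "
from h import *
st();goal([.451,-.262,.149]);I,K,W=snap('wrist','w2.png')
print(proj(K,W,[.497,-.056,.150]),proj(K,W,[.496,-.262,.149]),proj(K,W,[.451,-.262,.1655]))
I,K,W=snap('side','s2.png')
print('pad side',proj(K,W,[.497,-.056,.150]))
"
```

```text
{'time_s': 4.85, 'joints': [-0.5652, 0.2811, 1.8913, 0.0029, 0.9595, 1.0011], 'ee_pos': [0.4538, -0.2508, 0.2408], 'tool_rot': [2.8177, 1.5609, -0.321], 'force': [0.2528, 0.0811, 0.2957], 'grip_width': 0.3532}
shift [0.0918 0.0109 0.0037] turn [ 0.17 -0.54 -0.18]
[-12.51704186 140.05742398] [267.07513647 142.13489844] [267.11397224 206.6706957 ]
pad side [253.26893142 185.97544113]
```

View pics/w2.png

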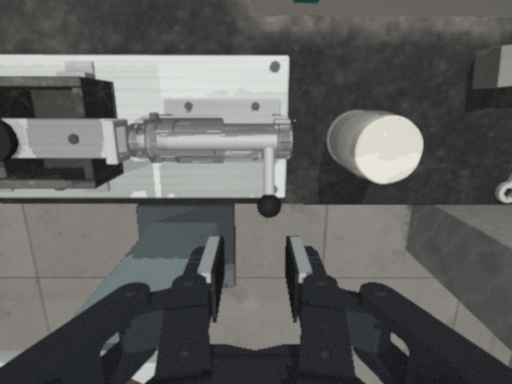

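The bar lies flat, with its loop up against the barrel end. The knob is at (269,206), against a predicted (267,207), which puts it about 1.3 mm further toward −y. I'll descend around it.

Request:
{"api": "carry_out", "payload": {
  "steps": "165 0.03 0.012 0.004 0 -0.5 0; 165 0.06 0.012 0.004 0 -0.5 0; 165 0.08 0.012 0.004 0 -0.5 0; 165 0.092 0.012 0.004 0 -0.5 0; 165 0.092 0.012 0.004 0 -0.5 0"
}}

```text
time_s: 5.45
ee_pos: [0.4504, -0.2605, 0.1475]
tool_rot: [0.685, 1.569, -2.451]
force: [0.6, -0.2, -0.5]
grip_width: 0.355
```

```bash
python3 -c "
from h import *
st();goal([.451,-.2633,.1485]);I,K,W=snap('wrist')
cv2.imwrite('pics/w3.png',cv2.resize(I[130:330,150:370],None,fx=3,fy=3))
print(proj(K,W,[.451,-.2633,.1655]))
"
```

```text
{'time_s': 5.45, 'joints': [-0.5812, 0.41, 1.9749, -0.0029, 0.7573, 0.9865], 'ee_pos': [0.4504, -0.2605, 0.1475], 'tool_rot': [0.6849, 1.5687, -2.4514], 'force': [0.5798, -0.1644, -0.4876], 'grip_width': 0.3551}
shift [-0.0009  0.0028 -0.0006] turn [ 0.3   0.09 -0.08]
[257.15539245 265.8566343 ]
```

View pics/w3.png

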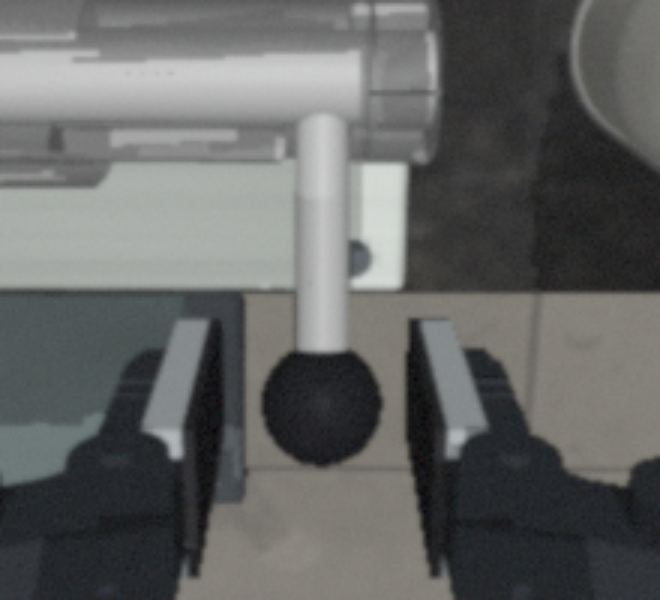

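The knob is centred at full-image (257,266), exactly as predicted, and the jaws are about 2 mm off centre. I'll centre them, then close.

Request:
{"api": "carry_out", "payload": {
  "steps": "165 -0.001 0.002 0 0 0 0; 165 -0.001 0.002 0 0 0 0; 190 -0.001 0.002 0 0 0 0; 195 -0.001 0.002 0 0 0 0; 200 -0.001 0.002 0 0 0 0"
}}

```text
time_s: 6.0
ee_pos: [0.451, -0.263, 0.1499]
tool_rot: [1.56, 1.569, -1.577]
force: [1.3, 1.8, 1.4]
grip_width: 0.215
```

```bash
python3 -c "
from h import *
st()"
```

```text
{'time_s': 6.0, 'joints': [-0.5846, 0.4079, 1.9705, -0.0027, 0.762, 0.9832], 'ee_pos': [0.451, -0.263, 0.1499], 'tool_rot': [1.5601, 1.5686, -1.5765], 'force': [1.3139, 1.8183, 1.3916], 'grip_width': 0.2153}
```

Request:
{"api": "carry_out", "payload": {
  "steps": "205 0 0 0 0 0 0; 210 0 0 0 0 0 0; 220 0 0 0 0 0 0"
}}

```text
time_s: 6.3
ee_pos: [0.451, -0.263, 0.15]
tool_rot: [1.605, 1.569, -1.532]
force: [-0.7, 2.4, 6.0]
grip_width: 0.17
```

```bash
python3 -c "
from h import *
st();I,K,W=snap('wrist')
cv2.imwrite('pics/w4.png',cv2.resize(I[130:330,150:370],None,fx=2,fy=2))
"
```

```text
{'time_s': 6.3, 'joints': [-0.5847, 0.4077, 1.9704, -0.0027, 0.7622, 0.9831], 'ee_pos': [0.451, -0.263, 0.15], 'tool_rot': [1.6049, 1.5685, -1.5317], 'force': [-0.6533, 2.3778, 6.0379], 'grip_width': 0.17}
```

View pics/w4.png

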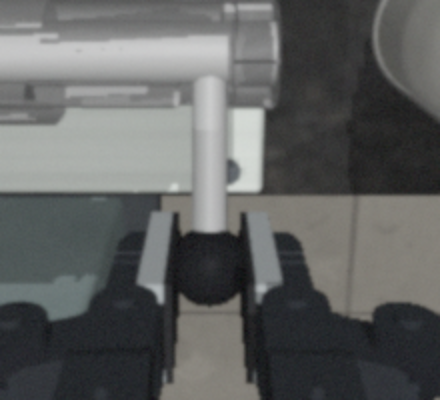

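The ball is held between both pads and looks to have shifted about 1.5 mm toward −y within the notch play. I'll lift along the arc and recentre as it goes.

Request:
{"api": "carry_out", "payload": {
  "steps": "220 -0.003 -0.0005 -0.0015 0 0 0; 220 -0.0065 -0.001 -0.003 0 0 0; 220 -0.0095 -0.0015 -0.0047 0 0 0"
}}

```text
time_s: 6.65
ee_pos: [0.4557, -0.2614, 0.1596]
tool_rot: [1.402, 1.569, -1.735]
force: [7.5, -1.8, -9.2]
grip_width: 0.165
```

```bash
python3 -c "
from h import *
st()"
```

```text
{'time_s': 6.65, 'joints': [-0.5771, 0.3982, 1.9546, -0.0029, 0.788, 0.9907], 'ee_pos': [0.4557, -0.2614, 0.1596], 'tool_rot': [1.4018, 1.5685, -1.7347], 'force': [7.4716, -1.7763, -9.211], 'grip_width': 0.1654}
```

Request:
{"api": "carry_out", "payload": {
  "steps": "220 0.0005 0 -0.001 0 0 0; 220 0.0005 0 -0.001 0 0 0"
}}

```text
time_s: 6.85
ee_pos: [0.4562, -0.2613, 0.1591]
tool_rot: [0.989, 1.568, -2.147]
force: [-5.4, -0.8, 1.7]
grip_width: 0.167
```

Request:
{"api": "carry_out", "payload": {
  "steps": "220 -0.0027 0 -0.002 0 0 0; 220 -0.0056 0 -0.0044 0 0 0; 220 -0.0056 0 -0.0044 0 0 0"
}}

```text
time_s: 7.15
ee_pos: [0.4619, -0.2616, 0.1654]
tool_rot: [1.75, 1.568, -1.386]
force: [-0.9, -0.1, 2.0]
grip_width: 0.163
```

Request:
{"api": "carry_out", "payload": {
  "steps": "220 -0.0023 0 -0.0027 0 0 0; 220 -0.0045 0 -0.0056 0 0 0; 220 -0.0045 0 -0.0056 0 0 0"
}}

```text
time_s: 7.45
ee_pos: [0.4703, -0.2621, 0.1705]
tool_rot: [2.418, 1.564, -0.718]
force: [16.4, 1.2, -12.8]
grip_width: 0.162
```

Request:
{"api": "carry_out", "payload": {
  "steps": "220 0.0007 0 -0.0004 0 0 0"
}}

```text
time_s: 7.55
ee_pos: [0.471, -0.262, 0.1701]
tool_rot: [2.407, 1.564, -0.728]
force: [-13.9, 0.2, 12.0]
grip_width: 0.162
```

```bash
python3 -c "
from h import *
st()"
```

```text
{'time_s': 7.55, 'joints': [-0.5632, 0.3979, 1.9198, -0.0015, 0.8173, 1.0023], 'ee_pos': [0.471, -0.262, 0.1701], 'tool_rot': [2.4069, 1.5641, -0.7284], 'force': [-13.9162, 0.1614, 11.9758], 'grip_width': 0.1621}
```

Request:
{"api": "carry_out", "payload": {
  "steps": "215 -0.0002 0 0.0002 0 0 0; 211 -0.0002 0 0.0002 0 0 0; 208 -0.0002 0 0.0002 0 0 0"
}}

```text
time_s: 7.85
ee_pos: [0.4711, -0.262, 0.1704]
tool_rot: [2.446, 1.564, -0.69]
force: [3.4, 0.5, -2.0]
grip_width: 0.186
```

```bash
python3 -c "
from h import *
st();I,K,W=snap('wrist')
for a in(.3,.4,.5,.6): print(a,(proj(K,W,[.496-.048*np.sin(a),-.262,.149+.048*np.cos(a)])-[150,130])*3)
cv2.imwrite('pics/w5.png',cv2.resize(I[130:330,150:370],None,fx=3,fy=3))
"
```

```text
{'time_s': 7.85, 'joints': [-0.5632, 0.3974, 1.9197, -0.0012, 0.8174, 1.0022], 'ee_pos': [0.4711, -0.262, 0.1704], 'tool_rot': [2.4459, 1.5636, -0.6895], 'force': [3.4068, 0.4643, -1.9632], 'grip_width': 0.1863}
0.3 [302.59644903 364.60377259]
0.4 [302.5544881  388.18402962]
0.5 [302.5380487  408.10773566]
0.6 [302.54567218 424.28211824]
```

View pics/w5.png

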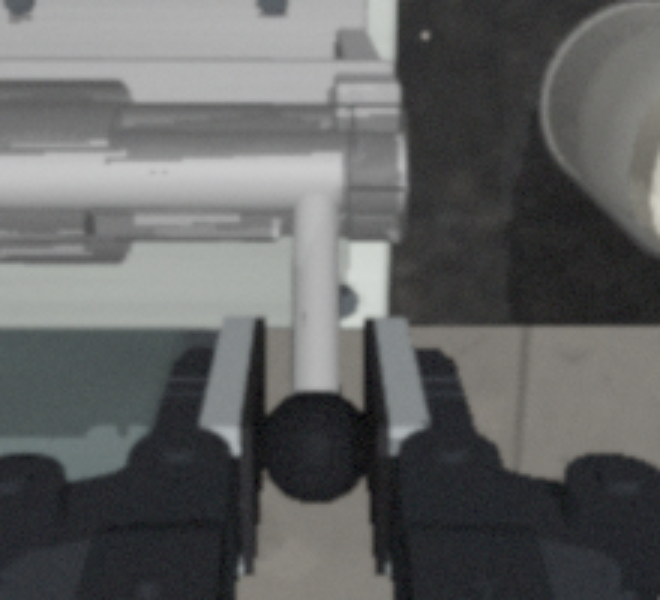

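The pads have slid past the ball. The knob at (313,447) means a≈0.77, so the handle is only at about 0.45. I'll release, let it fall back, and regrip lightly with the ball centred.

Request:
{"api": "carry_out", "payload": {
  "steps": "185 0 0 0 0 0 0; 185 0 0 0 0 0 0; 185 0.007 0 0.007 0 0.3 0; 185 0.014 0 0.014 0 0.3 0; 185 0.021 0 0.02 0 0.3 0"
}}

```text
time_s: 8.4
ee_pos: [0.4499, -0.262, 0.1484]
tool_rot: [2.75, 1.56, -0.385]
force: [0.7, -0.1, -0.1]
grip_width: 0.272
```

Request:
{"api": "carry_out", "payload": {
  "steps": "185 0 0 0 0 0 0; 185 0 0 0 0 0 0"
}}

```text
time_s: 8.6
ee_pos: [0.4494, -0.262, 0.148]
tool_rot: [2.764, 1.561, -0.372]
force: [-0.2, -0.3, -0.3]
grip_width: 0.279
```

```bash
cat >> h.py <<'E'
def knob():
    """knob blob in wrist image -> handle angle a and y, by rays on circle"""
    I,K,W=snap('wrist'); g=I.max(2)
    cy,cx=None,None
    best=None
    for a in np.arange(-.2,1.25,.01):
        y=-.262
        o=None
        u,v=proj(K,W,[.496-.048*np.sin(a),y,.149+.048*np.cos(a)])
    return I,K,W
E
sed -i '/^def knob/,$d' h.py
python3 -c "
from h import *
st();goal([.451,-.2615,.149]);I,K,W=snap('wrist','w6.png')
g=(I.max(2)<55).astype(np.uint8)
u,v=proj(K,W,[.451,-.262,.1655]);print(u,v)
print(I[int(v)-16:int(v)+18:3,int(u)-20:int(u)+22:3].max(2))
"
```

```text
{'time_s': 8.6, 'joints': [-0.5876, 0.4045, 1.9833, 0.0031, 0.7441, 0.9754], 'ee_pos': [0.4494, -0.262, 0.148], 'tool_rot': [2.7641, 1.5609, -0.3719], 'force': [-0.2384, -0.3244, -0.3429], 'grip_width': 0.279}
shift [-0.001  -0.0004 -0.0016] turn [ 0.32 -0.53 -0.21]
251.02147550336025 262.84747819458295
[[119 127 126 121  41  27  37  33  30  36  35  29  49 127]
 [119 128 125  35  26  36  36  31  39  39  36  32  33  41]
 [109 130  76  33  35  38  32  37  34  43  40  34  34  38]
 [ 77 130  35  33  34  37  38  42  36  40  34  34  36  30]
 [ 73 118  34  35  42  39  38  43  49  50  44  37  38  31]
 [ 74 114  28  34  39  39  41  46  54  55  44  35  38  38]
 [ 78 125  34  32  37  37  42  42  51  46  41  41  36  33]
 [ 74 124  35  28  37  36  44  41  49  43  39  39  39  32]
 [ 77 127  79  29  33  39  33  37  44  48  34  38  35  35]
 [ 76 125 121  49  34  30  38  35  41  45  37  39  36  42]
 [108 126 125 115  40  33  36  34  33  34  36  29  31 111]
 [118 127 126 126 120  70  25  26  32  33  31  76 120 125]]
```

Request:
{"api": "carry_out", "payload": {
  "steps": "185 -0.001 0.0005 -0.0016 0 -0.5 0; 200 -0.001 0.0005 -0.0016 0 -0.5 0; 205 -0.001 0.0005 -0.0016 0 -0.5 0; 210 -0.001 0.0005 -0.0016 0 -0.5 0; 210 -0.001 0.0005 -0.0016 0 -0.5 0"
}}

```text
time_s: 9.15
ee_pos: [0.452, -0.2628, 0.1497]
tool_rot: [2.025, 1.566, -1.111]
force: [3.3, 2.2, 4.0]
grip_width: 0.186
```

Request:
{"api": "carry_out", "payload": {
  "steps": "210 -0.0053 0 -0.0023 0 0 0; 210 -0.0094 0 -0.0047 0 0 0; 210 -0.0133 0 -0.0075 0 0 0"
}}

```text
time_s: 9.45
ee_pos: [0.4594, -0.2626, 0.1633]
tool_rot: [1.928, 1.566, -1.208]
force: [-0.3, -0.2, -2.2]
grip_width: 0.183
```

```bash
cat >> h.py <<'E'
def knob(y=-.2633):
    I,K,W=snap('wrist'); 
    for a in np.arange(0,1.3,.1): 
        u,v=proj(K,W,[.496-.048*np.sin(a),y,.149+.048*np.cos(a)]); print('%.1f:(%.0f,%.0f)'%(a,u,v),end=' ')
    u=int(u); col=I[150:330,u-3:u+4].max(2).mean(1).astype(int); r=np.where(col<62)[0]+150
    print('\ndark rows',r.min(),r.max()) if len(r) else print('none')
    print(I[170:330:5,u].max(1).tolist())
    return I
E
python3 -c "
from h import *
st();cv2.imwrite('pics/w7.png',knob())"
```

```text
{'time_s': 9.45, 'joints': [-0.5746, 0.3964, 1.9451, -0.0039, 0.7963, 0.9931], 'ee_pos': [0.4594, -0.2626, 0.1633], 'tool_rot': [1.9282, 1.5661, -1.2076], 'force': [-0.2928, -0.1998, -2.1662], 'grip_width': 0.1826}
0.0:(253,199) 0.1:(253,211) 0.2:(253,223) 0.3:(253,233) 0.4:(253,242) 0.5:(253,249) 0.6:(253,256) 0.7:(253,260) 0.8:(253,264) 0.9:(253,266) 1.0:(253,267) 1.1:(253,267) 1.2:(253,266) 
dark rows 247 284
[199, 178, 186, 186, 185, 177, 176, 176, 177, 175, 178, 176, 176, 177, 176, 162, 33, 30, 44, 46, 42, 30, 30, 60, 128, 130, 129, 128, 137, 136, 133, 130]
```

Request:
{"api": "carry_out", "payload": {
  "steps": "210 -0.0036 0 -0.0032 0 0 0; 210 -0.0069 0 -0.0067 0 0 0; 210 -0.0098 0 -0.0105 0 0 0; 210 -0.0098 0 -0.0105 0 0 0"
}}

```text
time_s: 9.9
ee_pos: [0.471, -0.2626, 0.174]
tool_rot: [2.073, 1.565, -1.063]
force: [-2.3, 0.1, -0.9]
grip_width: 0.185
```

```bash
python3 -c "
from h import *
st();cv2.imwrite('pics/w8.png',knob())"
```

```text
{'time_s': 9.9, 'joints': [-0.563, 0.3939, 1.914, -0.0036, 0.8289, 1.0042], 'ee_pos': [0.471, -0.2626, 0.174], 'tool_rot': [2.0727, 1.5653, -1.0629], 'force': [-2.3093, 0.1229, -0.8665], 'grip_width': 0.1849}
0.0:(253,218) 0.1:(253,229) 0.2:(253,239) 0.3:(253,248) 0.4:(253,255) 0.5:(253,262) 0.6:(253,267) 0.7:(253,271) 0.8:(252,274) 0.9:(252,276) 1.0:(252,277) 1.1:(252,277) 1.2:(252,276) 
dark rows 250 287
[112, 122, 184, 202, 178, 174, 176, 174, 175, 169, 166, 167, 167, 168, 166, 167, 40, 29, 29, 42, 44, 41, 44, 33, 127, 125, 125, 127, 132, 134, 135, 130]
```

Request:
{"api": "carry_out", "payload": {
  "steps": "210 -0.0028 0 -0.004 0 0 0; 210 -0.005 0 -0.0082 0 0 0; 210 -0.0062 0 -0.0125 0 0 0; 210 -0.0062 0 -0.0125 0 0 0"
}}

```text
time_s: 10.35
ee_pos: [0.4839, -0.2625, 0.1802]
tool_rot: [2.113, 1.565, -1.023]
force: [-0.4, -0.7, -1.7]
grip_width: 0.18
```

```bash
python3 -c "
from h import *
st();cv2.imwrite('pics/w9.png',knob())"
```

```text
{'time_s': 10.35, 'joints': [-0.5503, 0.4, 1.8834, -0.0035, 0.853, 1.0165], 'ee_pos': [0.4839, -0.2625, 0.1802], 'tool_rot': [2.1126, 1.565, -1.0226], 'force': [-0.417, -0.6807, -1.6902], 'grip_width': 0.1804}
0.0:(253,241) 0.1:(253,251) 0.2:(253,259) 0.3:(253,267) 0.4:(253,274) 0.5:(253,280) 0.6:(253,284) 0.7:(253,288) 0.8:(253,290) 0.9:(253,292) 1.0:(253,292) 1.1:(253,291) 1.2:(252,290) 
dark rows 256 293
[184, 183, 184, 118, 119, 122, 189, 201, 168, 164, 159, 160, 163, 160, 161, 160, 161, 94, 33, 40, 42, 55, 42, 35, 38, 121, 131, 130, 131, 138, 140, 135]
```

Request:
{"api": "carry_out", "payload": {
  "steps": "210 -0.0015 0 -0.004 0 0 0; 210 -0.0025 0 -0.008 0 0 0; 210 -0.0033 0 -0.0115 0 0 0; 210 -0.0033 0 -0.0115 0 0 0"
}}

```text
time_s: 10.8
ee_pos: [0.4956, -0.2624, 0.1834]
tool_rot: [2.113, 1.565, -1.022]
force: [-1.0, -1.4, -3.2]
grip_width: 0.185
```

```bash
python3 -c "
from h import *
st();cv2.imwrite('pics/w10.png',knob())"
```

```text
{'time_s': 10.8, 'joints': [-0.5392, 0.4092, 1.8575, -0.0036, 0.8697, 1.0275], 'ee_pos': [0.4956, -0.2624, 0.1834], 'tool_rot': [2.1128, 1.5649, -1.0224], 'force': [-1.0126, -1.4163, -3.1646], 'grip_width': 0.1847}
0.0:(253,261) 0.1:(253,270) 0.2:(253,279) 0.3:(253,286) 0.4:(253,292) 0.5:(253,297) 0.6:(253,301) 0.7:(253,304) 0.8:(253,306) 0.9:(253,307) 1.0:(253,307) 1.1:(252,306) 1.2:(252,304) 
dark rows 262 298
[181, 181, 178, 168, 184, 182, 155, 120, 111, 134, 207, 153, 150, 149, 150, 150, 149, 149, 132, 33, 33, 43, 47, 40, 32, 38, 121, 132, 133, 138, 140, 136]
```

Handle at about 1.01 rad. I'll slide the bolt well short of the earliest stop, then feel for it.

Request:
{"api": "carry_out", "payload": {
  "steps": "210 0 -0.004 0 0 0 0; 210 0 -0.011 0 0 0 0; 210 0 -0.02 0 0 0 0; 210 0 -0.029 0 0 0 0; 210 0 -0.036 0 0 0 0"
}}

```text
time_s: 11.35
ee_pos: [0.495, -0.2253, 0.1832]
tool_rot: [2.086, 1.565, -1.049]
force: [0.2, -2.0, -1.7]
grip_width: 0.18
```

```bash
python3 -c "
from h import *
st();cv2.imwrite('pics/w11.png',knob(-.2633+.036));goal([.4956,-.2226,.1835])"
```

```text
{'time_s': 11.35, 'joints': [-0.4808, 0.3878, 1.8949, -0.0041, 0.854, 1.0858], 'ee_pos': [0.495, -0.2253, 0.1832], 'tool_rot': [2.0861, 1.5651, -1.0486], 'force': [0.1957, -1.9589, -1.7032], 'grip_width': 0.1805}
0.0:(255,260) 0.1:(255,269) 0.2:(255,278) 0.3:(255,285) 0.4:(255,291) 0.5:(255,296) 0.6:(255,300) 0.7:(255,303) 0.8:(255,305) 0.9:(255,306) 1.0:(254,306) 1.1:(254,305) 1.2:(254,303) 
dark rows 262 298
[179, 178, 177, 180, 183, 116, 104, 115, 120, 173, 202, 156, 157, 154, 154, 156, 155, 155, 133, 31, 38, 50, 46, 47, 38, 40, 113, 134, 134, 138, 140, 138]
shift [-0.0003 -0.0019 -0.0008] turn [ 0.41 -0.15 -0.26]
```

```bash
python3 -c "
from h import *
st();I,K,W=snap('wrist')
x0,y0,x1,y1=60,150,420,310
cv2.imwrite('pics/w12.png',cv2.resize(I[y0:y1,x0:x1],None,fx=2.2,fy=2.2,interpolation=cv2.INTER_CUBIC))
for d in range(-20,110,10): # barrel front-top edge line, axis height
    print(d,((proj(K,W,[.496,-.2633+d/1e3,.149+.0125])-[x0,y0])*2.2).round().tolist(), ((proj(K,W,[.4845,-.2633+d/1e3,.161])-[x0,y0])*2.2).round().tolist())
"
```

```text
{'time_s': 11.4, 'joints': [-0.4798, 0.3875, 1.8956, -0.0037, 0.8542, 1.0863], 'ee_pos': [0.4949, -0.2245, 0.1832], 'tool_rot': [2.085, 1.5656, -1.0495], 'force': [-0.6226, 1.5823, -1.5901], 'grip_width': 0.1853}
-20 [649.0, 177.0] [644.0, 216.0]
-10 [610.0, 176.0] [606.0, 216.0]
0 [572.0, 176.0] [568.0, 216.0]
10 [533.0, 176.0] [530.0, 216.0]
20 [494.0, 176.0] [492.0, 216.0]
30 [455.0, 176.0] [454.0, 215.0]
40 [416.0, 175.0] [416.0, 215.0]
50 [377.0, 175.0] [378.0, 215.0]
60 [338.0, 175.0] [340.0, 215.0]
70 [299.0, 175.0] [302.0, 215.0]
80 [260.0, 174.0] [263.0, 214.0]
90 [221.0, 174.0] [225.0, 214.0]
100 [182.0, 174.0] [187.0, 214.0]
```

View pics/w12.png

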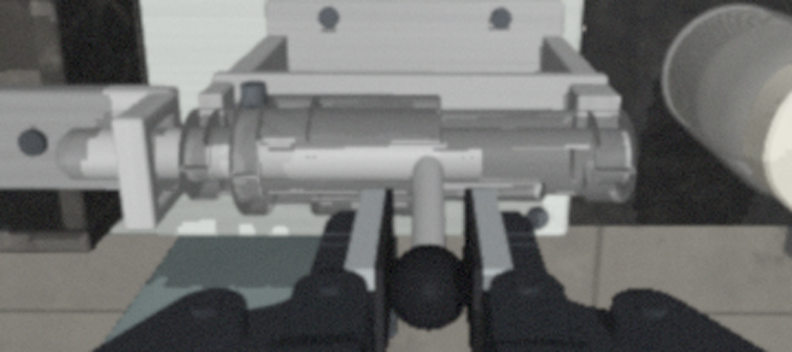

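The bolt nose is through the loop. The collar spans pixels 440 to 232, about y=34 to 87 mm. I'll look at earlier frames for the notch.

```bash
python3 -c "
from h import *
a=cv2.imread('pics/w2.png')[100:200,110:310]; b=cv2.imread('pics/w6.png')[120:250,60:260]
a=cv2.resize(a,None,fx=3.9,fy=3,interpolation=cv2.INTER_CUBIC);b=cv2.resize(b,None,fx=3.9,fy=2.2,interpolation=cv2.INTER_CUBIC)
cv2.imwrite('pics/c.png',np.vstack([a,b]))
"
```

```text
(no output)
```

View pics/c.png

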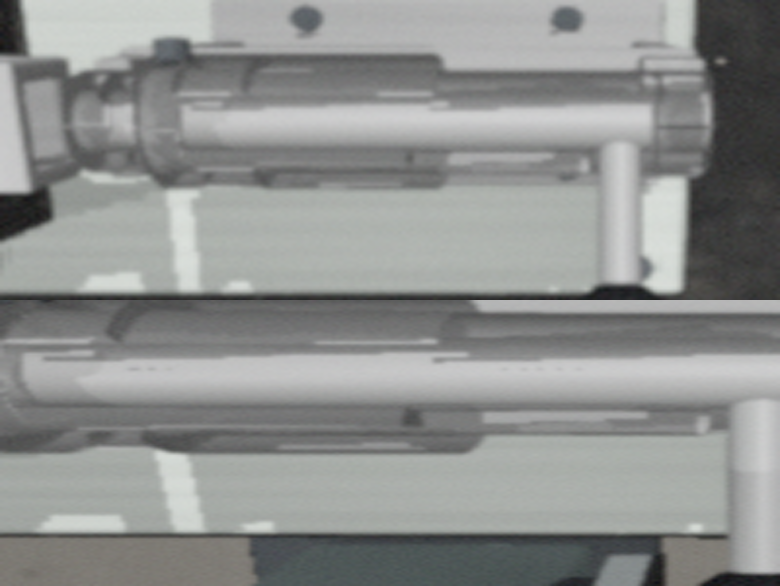

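The outline shows a recess 197–262 px wide in the top panel, about 12 mm, so that is the locking notch. I'll cast those pixels.

```bash
python3 -c "
from h import *
d=arm.snapshot('wrist');K=np.array(d['camera_matrix'])
T=np.eye(4);T[:3,:3]=R.from_euler('xyz',[2.8177,1.5609,-.321]).as_matrix();T[:3,3]=[.4538,-.2508,.2408]
W=np.linalg.inv(T@np.array(d['tool_from_camera']))
for z,u,v in((.15,160.5,161),(.15,177.2,161.5),(.15,222.8,162),(.15,147,158),(.160,156,140),(.155,269,150)):
  p=plane(K,W,u,v,z);print(z,u,p.round(4),'barrel y mm',((p[1]+.2633)*1e3).round(1))
st()
"
```

```text
0.15 160.5 [ 0.4818 -0.182   0.15  ] barrel y mm 81.3
0.15 177.2 [ 0.4815 -0.1946  0.15  ] barrel y mm 68.7
0.15 222.8 [ 0.4812 -0.2288  0.15  ] barrel y mm 34.5
0.15 147 [ 0.4841 -0.1721  0.15  ] barrel y mm 91.2
0.16 156 [ 0.4986 -0.183   0.16  ] barrel y mm 80.3
0.155 269 [ 0.491  -0.2632  0.155 ] barrel y mm 0.1
{'time_s': 11.5, 'joints': [-0.4812, 0.3882, 1.8945, -0.0036, 0.8546, 1.0846], 'ee_pos': [0.495, -0.2254, 0.1832], 'tool_rot': [2.0821, 1.5657, -1.0522], 'force': [-2.037, 2.3786, 0.2785], 'grip_width': 0.184}
```

Notch middle at about 75 mm, so the stop should be near 76–77. I'll slide freely to about 68 mm, then feel.

Request:
{"api": "carry_out", "payload": {
  "steps": "210 0 -0.005 0 0 0 0; 210 0 -0.013 0 0 0 0; 210 0 -0.021 0 0 0 0; 210 0 -0.027 0 0 0 0; 210 0 -0.03 -0.0003 0 0 0"
}}

```text
time_s: 12.0
ee_pos: [0.495, -0.1947, 0.1831]
tool_rot: [2.08, 1.566, -1.054]
force: [-2.2, -2.2, 2.5]
grip_width: 0.184
```

```bash
python3 -c "
from h import *
st();cv2.imwrite('pics/w13.png',knob(-.195))"
```

```text
{'time_s': 12.0, 'joints': [-0.4297, 0.3729, 1.9207, -0.004, 0.8439, 1.1359], 'ee_pos': [0.495, -0.1947, 0.1831], 'tool_rot': [2.0802, 1.5657, -1.0536], 'force': [-2.1879, -2.1723, 2.4847], 'grip_width': 0.1843}
0.0:(252,260) 0.1:(252,269) 0.2:(252,278) 0.3:(252,285) 0.4:(251,291) 0.5:(251,296) 0.6:(251,300) 0.7:(251,303) 0.8:(251,305) 0.9:(251,306) 1.0:(251,306) 1.1:(251,305) 1.2:(251,303) 
dark rows 262 298
[176, 176, 175, 180, 179, 114, 102, 117, 124, 139, 207, 152, 148, 146, 145, 144, 143, 147, 132, 37, 39, 36, 43, 44, 36, 35, 118, 125, 125, 125, 138, 137]
```

Request:
{"api": "carry_out", "payload": {
  "steps": "210 0 -0.001 0 0 0 0; 210 0 -0.002 0 0 0 0; 210 0 -0.003 0 0 0 0; 210 0 -0.003 0 0 0 0"
}}

```text
time_s: 12.45
ee_pos: [0.495, -0.1915, 0.1831]
tool_rot: [2.098, 1.566, -1.036]
force: [-2.4, -0.4, 2.6]
grip_width: 0.189
```

Request:
{"api": "carry_out", "payload": {
  "steps": "210 0 -0.0005 0 0 0 0; 210 0 -0.001 0 0 0 0; 210 0 -0.001 0 0 0 0"
}}

```text
time_s: 12.75
ee_pos: [0.495, -0.1906, 0.1831]
tool_rot: [2.092, 1.566, -1.042]
force: [-1.9, -1.5, 2.3]
grip_width: 0.183
```

Bolt at about 71.8. From here I take half-millimetre steps.

Request:
{"api": "carry_out", "payload": {
  "steps": "210 0 -0.0005 0 0 0 0; 210 0 -0.0008 0 0 0 0; 210 0 -0.0008 0 0 0 0"
}}

```text
time_s: 13.05
ee_pos: [0.495, -0.1897, 0.1831]
tool_rot: [2.094, 1.566, -1.04]
force: [-1.9, -1.8, 2.4]
grip_width: 0.182
```

Request:
{"api": "carry_out", "payload": {
  "steps": "210 0 -0.0005 0 0 0 0; 210 0 -0.0005 0 0 0 0"
}}

```text
time_s: 13.25
ee_pos: [0.495, -0.1892, 0.1831]
tool_rot: [2.095, 1.566, -1.039]
force: [-2.1, -1.7, 1.5]
grip_width: 0.183
```

Request:
{"api": "carry_out", "payload": {
  "steps": "210 0 -0.0005 0 0 0 0; 210 0 -0.0005 0 0 0 0"
}}

```text
time_s: 13.45
ee_pos: [0.4949, -0.1886, 0.1831]
tool_rot: [2.097, 1.566, -1.037]
force: [-1.9, -1.2, 1.6]
grip_width: 0.185
```

Request:
{"api": "carry_out", "payload": {
  "steps": "210 0 -0.0005 0 0 0 0; 210 0 -0.0005 0 0 0 0"
}}

```text
time_s: 13.65
ee_pos: [0.4949, -0.188, 0.1831]
tool_rot: [2.095, 1.566, -1.039]
force: [-1.6, -2.1, 1.7]
grip_width: 0.183
```

Bolt at about 74.4. Single steps with a check each time from here.

Request:
{"api": "carry_out", "payload": {
  "steps": "210 0 -0.0005 0 0 0 0; 210 0 -0.0005 0 0 0 0"
}}

```text
time_s: 13.85
ee_pos: [0.4949, -0.1875, 0.1831]
tool_rot: [2.095, 1.566, -1.039]
force: [-1.9, -1.1, 2.2]
grip_width: 0.184
```

Request:
{"api": "carry_out", "payload": {
  "steps": "210 0 -0.0005 0 0 0 0; 210 0 -0.0005 0 0 0 0"
}}

```text
time_s: 14.05
ee_pos: [0.4949, -0.1869, 0.1831]
tool_rot: [2.094, 1.566, -1.04]
force: [-2.3, -1.5, 1.3]
grip_width: 0.181
```

Request:
{"api": "carry_out", "payload": {
  "steps": "210 0 -0.0005 0 0 0 0; 210 0 -0.0005 0 0 0 0"
}}

```text
time_s: 14.25
ee_pos: [0.4949, -0.1863, 0.1831]
tool_rot: [2.095, 1.566, -1.039]
force: [-3.1, -1.6, 1.2]
grip_width: 0.184
```

Request:
{"api": "carry_out", "payload": {
  "steps": "210 0 -0.0005 0 0 0 0; 210 0 -0.0005 0 0 0 0"
}}

```text
time_s: 14.45
ee_pos: [0.4949, -0.1858, 0.1831]
tool_rot: [2.105, 1.566, -1.029]
force: [-3.1, -1.5, 1.0]
grip_width: 0.181
```

Request:
{"api": "carry_out", "payload": {
  "steps": "210 0 -0.0005 0 0 0 0; 210 0 -0.0005 0 0 0 0"
}}

```text
time_s: 14.65
ee_pos: [0.495, -0.1854, 0.1831]
tool_rot: [2.094, 1.566, -1.039]
force: [-1.6, -4.1, 1.5]
grip_width: 0.184
```

Request:
{"api": "carry_out", "payload": {
  "steps": "210 0 -0.0004 0 0 0 0; 210 0 -0.0004 0 0 0 0"
}}

```text
time_s: 14.85
ee_pos: [0.4951, -0.1853, 0.1832]
tool_rot: [2.089, 1.565, -1.044]
force: [-3.1, -5.5, 1.0]
grip_width: 0.182
```

The stop is found: 0.4 mm commanded moved it only 0.1 mm and the force rose to 5.5 N. I'll back off 2 mm and lower the handle with the same light grip.

Request:
{"api": "carry_out", "payload": {
  "steps": "210 0 0.001 0 0 0 0; 210 0 0.002 0 0 0 0; 210 0 0.002 0 0 0 0"
}}

```text
time_s: 15.15
ee_pos: [0.4949, -0.1871, 0.1831]
tool_rot: [2.077, 1.566, -1.057]
force: [-1.8, 2.1, 2.6]
grip_width: 0.187
```

Request:
{"api": "carry_out", "payload": {
  "steps": "210 0.001 0 0.005 0 0 0; 210 0.003 0 0.01 0 0 0; 210 0.005 0 0.015 0 0 0; 210 0.005 0 0.015 0 0 0"
}}

```text
time_s: 15.55
ee_pos: [0.479, -0.1872, 0.1779]
tool_rot: [1.958, 1.566, -1.176]
force: [-0.9, 2.4, 2.2]
grip_width: 0.184
```

```bash
python3 -c "
from h import *
st();cv2.imwrite('pics/w14.png',knob(-.188))"
```

```text
{'time_s': 15.55, 'joints': [-0.4293, 0.3578, 1.9634, -0.0042, 0.8172, 1.1366], 'ee_pos': [0.479, -0.1872, 0.1779], 'tool_rot': [1.9583, 1.5663, -1.1755], 'force': [-0.9249, 2.4239, 2.1915], 'grip_width': 0.1837}
0.0:(253,233) 0.1:(253,243) 0.2:(253,252) 0.3:(253,260) 0.4:(253,267) 0.5:(253,273) 0.6:(253,278) 0.7:(253,282) 0.8:(253,284) 0.9:(253,286) 1.0:(253,286) 1.1:(252,286) 1.2:(252,285) 
dark rows 257 293
[98, 110, 111, 116, 157, 183, 179, 168, 169, 162, 162, 161, 161, 163, 162, 160, 162, 129, 34, 39, 41, 43, 46, 39, 35, 108, 121, 116, 118, 123, 131, 131]
```

Request:
{"api": "carry_out", "payload": {
  "steps": "210 0.002 0 0.003 0 0 0; 210 0.0045 0 0.006 0 0 0; 210 0.0045 0 0.006 0 0 0"
}}

```text
time_s: 15.9
ee_pos: [0.473, -0.1873, 0.1734]
tool_rot: [1.941, 1.566, -1.192]
force: [0.3, 0.5, 3.7]
grip_width: 0.184
```

```bash
python3 -c "
from h import *
st();cv2.imwrite('pics/w15.png',knob(-.188))"
```

```text
{'time_s': 15.9, 'joints': [-0.4344, 0.357, 1.9797, -0.0043, 0.8017, 1.1317], 'ee_pos': [0.473, -0.1873, 0.1734], 'tool_rot': [1.9415, 1.5663, -1.1924], 'force': [0.2762, 0.5007, 3.6532], 'grip_width': 0.1838}
0.0:(253,224) 0.1:(253,234) 0.2:(253,244) 0.3:(253,253) 0.4:(252,260) 0.5:(252,267) 0.6:(252,272) 0.7:(252,276) 0.8:(252,279) 0.9:(252,280) 1.0:(252,281) 1.1:(252,281) 1.2:(252,279) 
dark rows 256 293
[107, 114, 161, 139, 183, 165, 170, 169, 170, 171, 162, 160, 161, 166, 163, 161, 162, 87, 24, 36, 37, 41, 41, 39, 32, 114, 116, 114, 115, 122, 128, 129]
```

The handle is at about 0.56 with only a light upward force. I'll release and let it drop by its weight.

Request:
{"api": "carry_out", "payload": {
  "steps": "203 0 0 0 0 0 0; 190 0 0 0 0 0 0; 170 0 0 0 0 0 0; 170 0 0 0 0 0 0; 170 0 0 0 0 0 0"
}}

```text
time_s: 16.45
ee_pos: [0.4732, -0.1873, 0.1735]
tool_rot: [1.952, 1.566, -1.182]
force: [0.1, 1.1, 0.6]
grip_width: 0.332
```

```bash
python3 -c "
from h import *
st();cv2.imwrite('pics/w16.png',knob(-.188))"
```

```text
{'time_s': 16.45, 'joints': [-0.4343, 0.3571, 1.9791, -0.0043, 0.8021, 1.1318], 'ee_pos': [0.4732, -0.1873, 0.1735], 'tool_rot': [1.9517, 1.5663, -1.1822], 'force': [0.0811, 1.128, 0.5812], 'grip_width': 0.3322}
0.0:(253,224) 0.1:(253,235) 0.2:(253,244) 0.3:(253,253) 0.4:(252,261) 0.5:(252,267) 0.6:(252,272) 0.7:(252,276) 0.8:(252,279) 0.9:(252,281) 1.0:(252,281) 1.1:(252,281) 1.2:(252,280) 
dark rows 266 294
[107, 116, 164, 144, 185, 164, 155, 171, 170, 170, 170, 171, 171, 169, 171, 171, 171, 170, 185, 89, 36, 43, 48, 39, 30, 69, 118, 114, 113, 122, 127, 125]
```

The ball is now lower and smaller (28 px against 37), so it has fallen into the notch. I'll withdraw upward and look once more.

Request:
{"api": "carry_out", "payload": {
  "steps": "170 -0.02 0 0 0 0 0; 170 -0.05 0 0 0 0 0; 170 -0.08 0 0 0 0 0; 170 -0.1 0 0.01 0 0 0; 170 -0.1 0 0.01 0 0 0"
}}

```text
time_s: 17.0
ee_pos: [0.4635, -0.1875, 0.2761]
tool_rot: [2.285, 1.563, -0.849]
force: [-0.3, -0.2, -0.3]
grip_width: 0.336
```

```bash
python3 -c "
from h import *
st();I,K,W=snap('wrist','w17.png')
for a in (1.22,.9,.65): print(a,proj(K,W,[.496-.048*np.sin(a),-.188,.149+.048*np.cos(a)]).round(1))
print('pad down',proj(K,W,[.497,-.056,.150]).round(1))
cv2.imwrite('pics/w17c.png',cv2.resize(I[40:340],None,fx=1.5,fy=1.5))"
```

```text
{'time_s': 17.0, 'joints': [-0.4426, 0.2176, 1.8825, -0.0036, 1.0343, 1.1225], 'ee_pos': [0.4635, -0.1875, 0.2761], 'tool_rot': [2.2848, 1.5629, -0.8492], 'force': [-0.2667, -0.1877, -0.3162], 'grip_width': 0.3357}
1.22 [252.2 204. ]
0.9 [252.3 200.3]
0.65 [252.3 193. ]
pad down [ 97.4 145.9]
```

View pics/w17c.png

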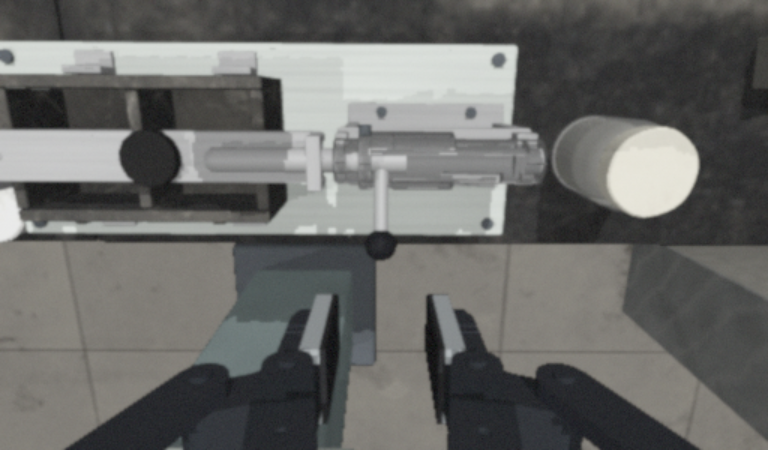

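The knob is at full-image (253,203), against a predicted (252,204) for fully down and (252,193) if it were resting on the slot side. The pad is at (99,145), against (97,146) for bar down. The bolt is through the loop and the jar is upright. Handing in.

```bash
python3 -c "
from h import *
arm.close_job();st()"
```

```text
the job is handed in; nothing more can be done
the job is handed in; nothing more can be done
```

The cube mould is secured and the job is handed in, at about 17 s on the robot clock. The interface gives no verdict, so this rests on my own checks.

**What I did:**
- I pressed the bar to its hard stop; the force built to 39 N at pad height 0.1495 m.
- I lifted the handle along its arc to about 1.0 rad with a light grip on the knob.
- I slid the bolt through the loop and felt the end stop at about 77 mm, at 5.5 N.
- I backed off 2 mm, lowered the handle partway, and let it fall into the locking notch.

**Last checks:** in the final wrist picture the knob is within about 1 px of where a fully lowered handle should be. A handle resting on the slot side would sit about 10 px away. The pad is where the bar-down position predicts, within about 2 px, and the bolt is through the loop. The gripper is clear, with wrist force near zero.

**What went wrong or is unconfirmed:**
- **First lift:** I gripped too hard and the pads slipped on the ball. The wrist force briefly reached about 21 N (as a resultant of the components) while the pads held the knob. I can't rule out that the barrel came close to its 20 N limit then, or passed it. I let the handle fall back and regripped lightly. After that the forces stayed at about 6.4 N or less.
- **Bystanders:** I commanded no move near the tin, jar or block, but I did not measure their positions at the end.

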